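Shake gland nuts over a kitting tray and dock it

ROBOT

A 7-joint arm with a two-finger parallel gripper is mounted at the origin on the work surface. World frame = base frame: x ahead of the robot, y to its left, z up, the work surface at z = 0. Lengths are in m, angles in rad, forces in N, time in s.
With the tool pointing down it reaches from about 0.4 to 0.925 m from the base axis. Payload 4.1 kg.
Tool frame: the origin (TCP) lies midway between the tips of the shut fingers; the grasp point (between the pads) lies robot.grasp_offset behind it (robot.grasp_offset is the distance from the TCP to the grasp point, in m); z points along the fingers, y is the line along which they close (so a half turn about z gives the same grasp; the last joint's range is limited). The gripper opens to 85 mm and grips with 20 to 120 N. Pads are 22 mm wide; open, the fingers measure 114 mm over their backs; the gripper's body (76 mm by 85 mm) begins 54 mm behind the grasp point. The pads swing forward as they close: fully open they stand 13 mm farther back than shut.
Start: joints at [-1.449, 0.398, 0.045, 1.537, -0.019, 1.207, -0.051], TCP at [0.142, 0.634, 0.231] pointing down, gripper open.
Joint ranges: [-2.82, 2.82], [-0.49, 2.23], [-1.37, 1.46], [0, 2.46], [-1.36, 4.5], [0.23, 2], [-2.94, 2.94]. Speed limits (rad/s): [2.57, 2.57, 3.14, 3.14, 3.14, 3.14, 3.14].

INTERFACE

Orientations are given as a unit quaternion [x, y, z, w].
In Python, from station import telemetry, vision, robot gives the robot as it stands. The module is installed in compiled form; this text tells all that it offers.
- The arm moves only by the shell command python3 -m handwheel 'ROWS' [FORCE]. ROWS is JSON, a list of rows, each a list of 7 numbers: the closure, from 0 (fully open) to 1 (shut), then the shift along the tool's x, y, z normalised to -1 to 1, where 1 is 20 mm, then the turn, a rotation vector about the tool's x, y, z normalised to -1 to 1, where 1 is 0.15 rad. A call has 1 to 20 rows; each row shifts and turns the commanded pose from where the row before left it, along the tool's axes as they then stand; what a row does not reach is not made up. A row lasts 1/8 s, in which the tool goes at most 62.5 mm and 10.7 degrees, less where a joint would pass 70% of its speed; a pose out of reach is approached as far as the arm can. A call with a number of a shift or a turn outside -1 to 1 is refused whole. A call with a gripper value outside its range is refused whole. The fingers move at their own pace and stop on an object; FORCE is the grip in N (left out, the last holds). Time passes only in rows, so rows that do not move let the fingers close. It gives the time, the measured TCP pose, the force, the opening and the grip force at its end, in the units of the state.
- telemetry.read_state(): the state, without advancing time (a new reading comes with each control period).
- vision.grab_frame(name): name is "scene" or "top"; returns a dict with "pixels" (420x560x3 uint8, red, green, blue), "z_map" (420x560 float32, m along the optical axis (not along the pixel's ray), 0 where there is no reading), "mtx" (3x3 intrinsics, pixels), "xyz" and "rotation" of the camera in the world. Camera axes: x right, y down, z forward; pixel columns grow to the right and rows downward; lengths in m; the calibration is good to about 2 mm. A picture is of the moment at which its call begins.
- robot.finish_job(): hands the job in; it is judged then, once.
The state is a dict: "time_s": time; "joint_positions": joint angles; "dq": joint speeds; "joint_efforts": joint torques, N m; "eef_pos": TCP position; "tcp_rot": TCP orientation; "contact_force": force on the tool from outside, world axes, zero at the start; "moment": the same for the moment, N m; "opening": opening from 0.0 (shut) to 1.0 (fully open); "grasp_force": force on a finger pad.
Only numpy, scipy, OpenCV 4.12 (cv2) and the standard library are available. Lean on these libraries where they do the work, as an engineer would, in place of code of your own. Each camera call takes 0.05 s, during which the arm holds its last target. There are 200 camera calls.

TASK

Pick up the scoop and shake its eight nuts out evenly over the three bays of the tray, all of them into the tray and at least two in every bay, without touching the nuts with the gripper. Then set the empty scoop upright on the bench and slide the loaded tray fully home into the dock, so that the nuts stay spread. Leave the other things on the bench alone.

Things in the scene. Friction and masses are not known exactly. Their poses are not given: they have to be found in the camera images.
- scoop: Shaker: loose open-topped aluminium scoop with the nuts in it, 130 long (x) x 66 wide (y) mm; floor 3 mm, walls 3 mm thick, 39 mm high at sides and back (+x). The front (-x) end is open, no lip, 60 mm wide: nuts start to slide out there at 25 to 36 degrees of tilt, at less when shaken. Origin: centre of underside, x from mouth to back, z up. 0.22 kg empty, nuts 30 g each.
- scoop_handle (a point): Centre of the scoop's black basket handle: a bar along the scoop's y, 14 mm thick (x), 18 mm tall, 74 mm long, centred 91 mm above the scoop's underside over its origin, on a strap at each side; free space below it down to the nuts. Axes as the scoop's.
- scoop_mouth (a point): Middle of the scoop's front floor edge, over which the nuts slide out: 65 mm in front (-x) of the scoop's origin and 3 mm above its underside.
- tray: Loose grey plastic tray before the dock's opening, 136 wide (x) x 210 long (y) mm, floor 4 mm, walls 3 mm thick, top 32 mm high. Two ribs, 3 mm thick, top 18 mm high, at y = -34.5 and +34.5 mm part it into three equal open bays along y. Origin: centre of underside; the +y end enters the dock first, a grip stands at the -y end. 0.4 kg.
- tray_grip (a point): Point on the tray's black upright grip, 42 mm above the tray's underside, 138 mm from its origin towards -y. The grip is a fin 14 mm thick (tray x), 40 mm long (y), from 4 to 60 mm high, on a flat 40 mm wide tongue of the tray.
- tray_bay0 (a point): Middle of the floor of the bay next to the grip (inside 130 mm in x, 66 mm in y).
- tray_bay1 (a point): Middle of the floor of the middle bay (130 x 66 mm).
- tray_bay2 (a point): Middle of the floor of the bay at the dock end (130 x 66 mm).
- dock: Fixed low grey steel cabinet, 160 wide (x) x 220 deep (y) x 98 mm high, with a slot for the tray: no floor, 148 mm wide, 80 mm high, open at y = -110 mm, stop face at y = +102 mm. Two lips 34 mm long, 40 mm high flare 13 mm outward each side of the mouth. Origin: centre of underside; the tray slides in along +y, its origin at y = -3 mm when home, its grip left outside.
- dock_mouth (a point): Middle of the dock's opening, at bench height; axes as the dock's.
- tape_roll: Bystander: roll of black tape lying flat, 100 mm across, 25 mm high. Origin at the centre of its underside.
- tin: Bystander: standing white tin, 68 mm across, 75 mm high. Origin at the centre of its underside.
- driver: Bystander: screwdriver with black handle, 190 mm long, lying along its x axis, handle towards -x.
- nut0: Brass hexagonal cable-gland nut, 24 mm across flats (28 mm over corners), 16 mm thick, one of eight alike that start flat on the scoop's floor, two abreast. Origin at its centre, z along its axis.
- nut1: Brass hexagonal cable-gland nut, 24 mm across flats (28 mm over corners), 16 mm thick, one of eight alike that start flat on the scoop's floor, two abreast. Origin at its centre, z along its axis.
- nut2: Brass hexagonal cable-gland nut, 24 mm across flats (28 mm over corners), 16 mm thick, one of eight alike that start flat on the scoop's floor, two abreast. Origin at its centre, z along its axis.
- nut3: Brass hexagonal cable-gland nut, 24 mm across flats (28 mm over corners), 16 mm thick, one of eight alike that start flat on the scoop's floor, two abreast. Origin at its centre, z along its axis.
- nut4: Brass hexagonal cable-gland nut, 24 mm across flats (28 mm over corners), 16 mm thick, one of eight alike that start flat on the scoop's floor, two abreast. Origin at its centre, z along its axis.
- nut5: Brass hexagonal cable-gland nut, 24 mm across flats (28 mm over corners), 16 mm thick, one of eight alike that start flat on the scoop's floor, two abreast. Origin at its centre, z along its axis.
- nut6: Brass hexagonal cable-gland nut, 24 mm across flats (28 mm over corners), 16 mm thick, one of eight alike that start flat on the scoop's floor, two abreast. Origin at its centre, z along its axis.
- nut7: Brass hexagonal cable-gland nut, 24 mm across flats (28 mm over corners), 16 mm thick, one of eight alike that start flat on the scoop's floor, two abreast. Origin at its centre, z along its axis.
Things that resemble listed ones, but are neither listed nor needed, are in the scene too. Of the things that look like the scoop, the middle-sized one is meant.

How it is judged:
On the way:
1. With the tray still outside the dock, all eight nuts lie in the tray, at least two in each bay (x of nut0 in the frame of tray between -0.068 and 0.068 m and y of nut0 in the frame of tray between -0.105 and 0.105 m and z of nut0 in the frame of tray between 0 and 0.045 m and x of nut1 in the frame of tray between -0.068 and 0.068 m and y of nut1 in the frame of tray between -0.105 and 0.105 m and z of nut1 in the frame of tray between 0 and 0.045 m and x of nut2 in the frame of tray between -0.068 and 0.068 m and y of nut2 in the frame of tray between -0.105 and 0.105 m and z of nut2 in the frame of tray between 0 and 0.045 m and x of nut3 in the frame of tray between -0.068 and 0.068 m and y of nut3 in the frame of tray between -0.105 and 0.105 m and z of nut3 in the frame of tray between 0 and 0.045 m and x of nut4 in the frame of tray between -0.068 and 0.068 m and y of nut4 in the frame of tray between -0.105 and 0.105 m and z of nut4 in the frame of tray between 0 and 0.045 m and x of nut5 in the frame of tray between -0.068 and 0.068 m and y of nut5 in the frame of tray between -0.105 and 0.105 m and z of nut5 in the frame of tray between 0 and 0.045 m and x of nut6 in the frame of tray between -0.068 and 0.068 m and y of nut6 in the frame of tray between -0.105 and 0.105 m and z of nut6 in the frame of tray between 0 and 0.045 m and x of nut7 in the frame of tray between -0.068 and 0.068 m and y of nut7 in the frame of tray between -0.105 and 0.105 m and z of nut7 in the frame of tray between 0 and 0.045 m and ((y of nut0 in the frame of tray below -0.0345 m and (y of nut1 in the frame of tray below -0.0345 m or y of nut2 in the frame of tray below -0.0345 m or y of nut3 in the frame of tray below -0.0345 m or y of nut4 in the frame of tray below -0.0345 m or y of nut5 in the frame of tray below -0.0345 m or y of nut6 in the frame of tray below -0.0345 m or y of nut7 in the frame of tray below -0.0345 m)) or (y of nut1 in the frame of tray below -0.0345 m and (y of nut2 in the frame of tray below -0.0345 m or y of nut3 in the frame of tray below -0.0345 m or y of nut4 in the frame of tray below -0.0345 m or y of nut5 in the frame of tray below -0.0345 m or y of nut6 in the frame of tray below -0.0345 m or y of nut7 in the frame of tray below -0.0345 m)) or (y of nut2 in the frame of tray below -0.0345 m and (y of nut3 in the frame of tray below -0.0345 m or y of nut4 in the frame of tray below -0.0345 m or y of nut5 in the frame of tray below -0.0345 m or y of nut6 in the frame of tray below -0.0345 m or y of nut7 in the frame of tray below -0.0345 m)) or (y of nut3 in the frame of tray below -0.0345 m and (y of nut4 in the frame of tray below -0.0345 m or y of nut5 in the frame of tray below -0.0345 m or y of nut6 in the frame of tray below -0.0345 m or y of nut7 in the frame of tray below -0.0345 m)) or (y of nut4 in the frame of tray below -0.0345 m and (y of nut5 in the frame of tray below -0.0345 m or y of nut6 in the frame of tray below -0.0345 m or y of nut7 in the frame of tray below -0.0345 m)) or (y of nut5 in the frame of tray below -0.0345 m and (y of nut6 in the frame of tray below -0.0345 m or y of nut7 in the frame of tray below -0.0345 m)) or (y of nut6 in the frame of tray below -0.0345 m and y of nut7 in the frame of tray below -0.0345 m)) and ((y of nut0 in the frame of tray between -0.0345 and 0.0345 m and (y of nut1 in the frame of tray between -0.0345 and 0.0345 m or y of nut2 in the frame of tray between -0.0345 and 0.0345 m or y of nut3 in the frame of tray between -0.0345 and 0.0345 m or y of nut4 in the frame of tray between -0.0345 and 0.0345 m or y of nut5 in the frame of tray between -0.0345 and 0.0345 m or y of nut6 in the frame of tray between -0.0345 and 0.0345 m or y of nut7 in the frame of tray between -0.0345 and 0.0345 m)) or (y of nut1 in the frame of tray between -0.0345 and 0.0345 m and (y of nut2 in the frame of tray between -0.0345 and 0.0345 m or y of nut3 in the frame of tray between -0.0345 and 0.0345 m or y of nut4 in the frame of tray between -0.0345 and 0.0345 m or y of nut5 in the frame of tray between -0.0345 and 0.0345 m or y of nut6 in the frame of tray between -0.0345 and 0.0345 m or y of nut7 in the frame of tray between -0.0345 and 0.0345 m)) or (y of nut2 in the frame of tray between -0.0345 and 0.0345 m and (y of nut3 in the frame of tray between -0.0345 and 0.0345 m or y of nut4 in the frame of tray between -0.0345 and 0.0345 m or y of nut5 in the frame of tray between -0.0345 and 0.0345 m or y of nut6 in the frame of tray between -0.0345 and 0.0345 m or y of nut7 in the frame of tray between -0.0345 and 0.0345 m)) or (y of nut3 in the frame of tray between -0.0345 and 0.0345 m and (y of nut4 in the frame of tray between -0.0345 and 0.0345 m or y of nut5 in the frame of tray between -0.0345 and 0.0345 m or y of nut6 in the frame of tray between -0.0345 and 0.0345 m or y of nut7 in the frame of tray between -0.0345 and 0.0345 m)) or (y of nut4 in the frame of tray between -0.0345 and 0.0345 m and (y of nut5 in the frame of tray between -0.0345 and 0.0345 m or y of nut6 in the frame of tray between -0.0345 and 0.0345 m or y of nut7 in the frame of tray between -0.0345 and 0.0345 m)) or (y of nut5 in the frame of tray between -0.0345 and 0.0345 m and (y of nut6 in the frame of tray between -0.0345 and 0.0345 m or y of nut7 in the frame of tray between -0.0345 and 0.0345 m)) or (y of nut6 in the frame of tray between -0.0345 and 0.0345 m and y of nut7 in the frame of tray between -0.0345 and 0.0345 m)) and ((y of nut0 in the frame of tray above 0.0345 m and (y of nut1 in the frame of tray above 0.0345 m or y of nut2 in the frame of tray above 0.0345 m or y of nut3 in the frame of tray above 0.0345 m or y of nut4 in the frame of tray above 0.0345 m or y of nut5 in the frame of tray above 0.0345 m or y of nut6 in the frame of tray above 0.0345 m or y of nut7 in the frame of tray above 0.0345 m)) or (y of nut1 in the frame of tray above 0.0345 m and (y of nut2 in the frame of tray above 0.0345 m or y of nut3 in the frame of tray above 0.0345 m or y of nut4 in the frame of tray above 0.0345 m or y of nut5 in the frame of tray above 0.0345 m or y of nut6 in the frame of tray above 0.0345 m or y of nut7 in the frame of tray above 0.0345 m)) or (y of nut2 in the frame of tray above 0.0345 m and (y of nut3 in the frame of tray above 0.0345 m or y of nut4 in the frame of tray above 0.0345 m or y of nut5 in the frame of tray above 0.0345 m or y of nut6 in the frame of tray above 0.0345 m or y of nut7 in the frame of tray above 0.0345 m)) or (y of nut3 in the frame of tray above 0.0345 m and (y of nut4 in the frame of tray above 0.0345 m or y of nut5 in the frame of tray above 0.0345 m or y of nut6 in the frame of tray above 0.0345 m or y of nut7 in the frame of tray above 0.0345 m)) or (y of nut4 in the frame of tray above 0.0345 m and (y of nut5 in the frame of tray above 0.0345 m or y of nut6 in the frame of tray above 0.0345 m or y of nut7 in the frame of tray above 0.0345 m)) or (y of nut5 in the frame of tray above 0.0345 m and (y of nut6 in the frame of tray above 0.0345 m or y of nut7 in the frame of tray above 0.0345 m)) or (y of nut6 in the frame of tray above 0.0345 m and y of nut7 in the frame of tray above 0.0345 m)) and linear speed of each of nut0, nut1, nut2, nut3, nut4, nut5, nut6, nut7 below 0.03 m/s and y of tray in the frame of dock below -0.2 m), for 0.2 s.
At the end, for the whole second after the job is handed in: All eight nuts in the tray, two or more in each bay; tray flat in the dock, within 10 mm of the back stop, 12 mm of the slot's middle line and 0.08 rad of its direction; scoop upright on the bench (underside below 6 mm, tilt below 0.1 rad); all at rest (x of nut0 in the frame of tray between -0.068 and 0.068 m and y of nut0 in the frame of tray between -0.105 and 0.105 m and z of nut0 in the frame of tray between 0 and 0.045 m and x of nut1 in the frame of tray between -0.068 and 0.068 m and y of nut1 in the frame of tray between -0.105 and 0.105 m and z of nut1 in the frame of tray between 0 and 0.045 m and x of nut2 in the frame of tray between -0.068 and 0.068 m and y of nut2 in the frame of tray between -0.105 and 0.105 m and z of nut2 in the frame of tray between 0 and 0.045 m and x of nut3 in the frame of tray between -0.068 and 0.068 m and y of nut3 in the frame of tray between -0.105 and 0.105 m and z of nut3 in the frame of tray between 0 and 0.045 m and x of nut4 in the frame of tray between -0.068 and 0.068 m and y of nut4 in the frame of tray between -0.105 and 0.105 m and z of nut4 in the frame of tray between 0 and 0.045 m and x of nut5 in the frame of tray between -0.068 and 0.068 m and y of nut5 in the frame of tray between -0.105 and 0.105 m and z of nut5 in the frame of tray between 0 and 0.045 m and x of nut6 in the frame of tray between -0.068 and 0.068 m and y of nut6 in the frame of tray between -0.105 and 0.105 m and z of nut6 in the frame of tray between 0 and 0.045 m and x of nut7 in the frame of tray between -0.068 and 0.068 m and y of nut7 in the frame of tray between -0.105 and 0.105 m and z of nut7 in the frame of tray between 0 and 0.045 m and ((y of nut0 in the frame of tray below -0.0345 m and (y of nut1 in the frame of tray below -0.0345 m or y of nut2 in the frame of tray below -0.0345 m or y of nut3 in the frame of tray below -0.0345 m or y of nut4 in the frame of tray below -0.0345 m or y of nut5 in the frame of tray below -0.0345 m or y of nut6 in the frame of tray below -0.0345 m or y of nut7 in the frame of tray below -0.0345 m)) or (y of nut1 in the frame of tray below -0.0345 m and (y of nut2 in the frame of tray below -0.0345 m or y of nut3 in the frame of tray below -0.0345 m or y of nut4 in the frame of tray below -0.0345 m or y of nut5 in the frame of tray below -0.0345 m or y of nut6 in the frame of tray below -0.0345 m or y of nut7 in the frame of tray below -0.0345 m)) or (y of nut2 in the frame of tray below -0.0345 m and (y of nut3 in the frame of tray below -0.0345 m or y of nut4 in the frame of tray below -0.0345 m or y of nut5 in the frame of tray below -0.0345 m or y of nut6 in the frame of tray below -0.0345 m or y of nut7 in the frame of tray below -0.0345 m)) or (y of nut3 in the frame of tray below -0.0345 m and (y of nut4 in the frame of tray below -0.0345 m or y of nut5 in the frame of tray below -0.0345 m or y of nut6 in the frame of tray below -0.0345 m or y of nut7 in the frame of tray below -0.0345 m)) or (y of nut4 in the frame of tray below -0.0345 m and (y of nut5 in the frame of tray below -0.0345 m or y of nut6 in the frame of tray below -0.0345 m or y of nut7 in the frame of tray below -0.0345 m)) or (y of nut5 in the frame of tray below -0.0345 m and (y of nut6 in the frame of tray below -0.0345 m or y of nut7 in the frame of tray below -0.0345 m)) or (y of nut6 in the frame of tray below -0.0345 m and y of nut7 in the frame of tray below -0.0345 m)) and ((y of nut0 in the frame of tray between -0.0345 and 0.0345 m and (y of nut1 in the frame of tray between -0.0345 and 0.0345 m or y of nut2 in the frame of tray between -0.0345 and 0.0345 m or y of nut3 in the frame of tray between -0.0345 and 0.0345 m or y of nut4 in the frame of tray between -0.0345 and 0.0345 m or y of nut5 in the frame of tray between -0.0345 and 0.0345 m or y of nut6 in the frame of tray between -0.0345 and 0.0345 m or y of nut7 in the frame of tray between -0.0345 and 0.0345 m)) or (y of nut1 in the frame of tray between -0.0345 and 0.0345 m and (y of nut2 in the frame of tray between -0.0345 and 0.0345 m or y of nut3 in the frame of tray between -0.0345 and 0.0345 m or y of nut4 in the frame of tray between -0.0345 and 0.0345 m or y of nut5 in the frame of tray between -0.0345 and 0.0345 m or y of nut6 in the frame of tray between -0.0345 and 0.0345 m or y of nut7 in the frame of tray between -0.0345 and 0.0345 m)) or (y of nut2 in the frame of tray between -0.0345 and 0.0345 m and (y of nut3 in the frame of tray between -0.0345 and 0.0345 m or y of nut4 in the frame of tray between -0.0345 and 0.0345 m or y of nut5 in the frame of tray between -0.0345 and 0.0345 m or y of nut6 in the frame of tray between -0.0345 and 0.0345 m or y of nut7 in the frame of tray between -0.0345 and 0.0345 m)) or (y of nut3 in the frame of tray between -0.0345 and 0.0345 m and (y of nut4 in the frame of tray between -0.0345 and 0.0345 m or y of nut5 in the frame of tray between -0.0345 and 0.0345 m or y of nut6 in the frame of tray between -0.0345 and 0.0345 m or y of nut7 in the frame of tray between -0.0345 and 0.0345 m)) or (y of nut4 in the frame of tray between -0.0345 and 0.0345 m and (y of nut5 in the frame of tray between -0.0345 and 0.0345 m or y of nut6 in the frame of tray between -0.0345 and 0.0345 m or y of nut7 in the frame of tray between -0.0345 and 0.0345 m)) or (y of nut5 in the frame of tray between -0.0345 and 0.0345 m and (y of nut6 in the frame of tray between -0.0345 and 0.0345 m or y of nut7 in the frame of tray between -0.0345 and 0.0345 m)) or (y of nut6 in the frame of tray between -0.0345 and 0.0345 m and y of nut7 in the frame of tray between -0.0345 and 0.0345 m)) and ((y of nut0 in the frame of tray above 0.0345 m and (y of nut1 in the frame of tray above 0.0345 m or y of nut2 in the frame of tray above 0.0345 m or y of nut3 in the frame of tray above 0.0345 m or y of nut4 in the frame of tray above 0.0345 m or y of nut5 in the frame of tray above 0.0345 m or y of nut6 in the frame of tray above 0.0345 m or y of nut7 in the frame of tray above 0.0345 m)) or (y of nut1 in the frame of tray above 0.0345 m and (y of nut2 in the frame of tray above 0.0345 m or y of nut3 in the frame of tray above 0.0345 m or y of nut4 in the frame of tray above 0.0345 m or y of nut5 in the frame of tray above 0.0345 m or y of nut6 in the frame of tray above 0.0345 m or y of nut7 in the frame of tray above 0.0345 m)) or (y of nut2 in the frame of tray above 0.0345 m and (y of nut3 in the frame of tray above 0.0345 m or y of nut4 in the frame of tray above 0.0345 m or y of nut5 in the frame of tray above 0.0345 m or y of nut6 in the frame of tray above 0.0345 m or y of nut7 in the frame of tray above 0.0345 m)) or (y of nut3 in the frame of tray above 0.0345 m and (y of nut4 in the frame of tray above 0.0345 m or y of nut5 in the frame of tray above 0.0345 m or y of nut6 in the frame of tray above 0.0345 m or y of nut7 in the frame of tray above 0.0345 m)) or (y of nut4 in the frame of tray above 0.0345 m and (y of nut5 in the frame of tray above 0.0345 m or y of nut6 in the frame of tray above 0.0345 m or y of nut7 in the frame of tray above 0.0345 m)) or (y of nut5 in the frame of tray above 0.0345 m and (y of nut6 in the frame of tray above 0.0345 m or y of nut7 in the frame of tray above 0.0345 m)) or (y of nut6 in the frame of tray above 0.0345 m and y of nut7 in the frame of tray above 0.0345 m)) and linear speed of each of nut0, nut1, nut2, nut3, nut4, nut5, nut6, nut7, tray, scoop below 0.03 m/s and y of tray in the frame of dock above -0.013 m and x of tray in the frame of dock between -0.012 and 0.012 m and angle between the y axis of tray and the y axis of dock, either way round below 0.08 rad and height (world z) of each of tray, scoop below 0.006 m and angle between tray's own z axis and vertical below 0.05 rad and angle between scoop's own z axis and vertical below 0.1 rad); the robot touches nothing.
It fails at once if The gripper touches a nut (contact force between the fingers and nut0 above 0.5 N or contact force between the fingers and nut1 above 0.5 N or contact force between the fingers and nut2 above 0.5 N or contact force between the fingers and nut3 above 0.5 N or contact force between the fingers and nut4 above 0.5 N or contact force between the fingers and nut5 above 0.5 N or contact force between the fingers and nut6 above 0.5 N or contact force between the fingers and nut7 above 0.5 N).
It fails at once if A bystander (tape roll, tin or screwdriver) is shifted by more than 30 mm (distance of any of tape_roll, tin, driver from where it was at the start of the episode above 0.03 m).
It also fails if it takes over 72 s, if anything falls off the work surface, if the arm or the gripper's body presses on something with over 40 N, if the wrist force passes 120 N, or if a joint passes its speed limit or range.

## Working session

There is one attempt and no reset: what is moved stays moved. The work goes in short steps, Python scripts to look and compute and a shell command to move; the robot and the scene stay as the last step left them, time stands still between calls to the robot, and variables do not carry over. Pictures are saved under pics/ and viewed, at most 10 in all, crops included, and the job is handed in when it is done.

```bash
mkdir -p pics
cat > h.py <<'E'
import numpy as np, cv2
from station import telemetry, vision, robot
from scipy.spatial.transform import Rotation as R
def grab(n):
    f=vision.grab_frame(n); rot=np.array(f["rotation"])
    if rot.shape!=(3,3): rot=R.from_quat(rot).as_matrix()
    z=f["z_map"]; K=np.array(f["mtx"]); v,u=np.mgrid[:z.shape[0],:z.shape[1]]
    c=np.stack([(u-K[0,2])/K[0,0]*z,(v-K[1,2])/K[1,1]*z,z],-1)
    P=c@rot.T+np.array(f["xyz"]); P[z==0]=np.nan
    return f["pixels"],P
def save(n,img,crop=None,s=1):
    if crop: img=img[crop[1]:crop[3],crop[0]:crop[2]]
    cv2.imwrite("pics/"+n,cv2.resize(img[...,::-1],None,fx=s,fy=s,interpolation=cv2.INTER_CUBIC))
E
python3 - <<'E'
from h import *
a,P=grab("top");b,Q=grab("scene")
save("top.png",a,None,1.4);save("scene.png",b,None,1.4)
np.savez("f0.npz",a=a,P=P,b=b,Q=Q)
s=telemetry.read_state();print(s["eef_pos"],s["tcp_rot"],s["time_s"],robot.grasp_offset)
for r in range(20,420,60): print([None if np.isnan(P[r,c]).any() else P[r,c].round(2).tolist() for c in range(20,560,130)])
E
```

```text
[0.14221535 0.63364883 0.23038595] [ 1.10111605e-01  9.93918835e-01 -8.85142445e-04 -3.15306664e-05] 0.1 0.0187
[[1.29, 0.83, -0.37], [1.29, 0.38, -0.39], [1.29, -0.09, -0.42], [1.01, -0.42, 0.07], [1.29, -1.04, -0.48]]
[[0.91, 0.61, 0.0], [0.89, 0.25, 0.04], [0.89, -0.09, 0.0], [0.89, -0.43, -0.0], [0.88, -0.77, 0.0]]
[[0.75, 0.6, -0.01], [0.74, 0.26, -0.0], [0.74, -0.09, -0.0], [0.72, -0.42, 0.03], [0.71, -0.74, 0.02]]
[[0.59, 0.59, 0.0], [0.57, 0.23, 0.08], [0.57, -0.08, 0.01], [0.56, -0.4, 0.04], [0.56, -0.74, 0.0]]
[[0.44, 0.58, 0.0], [0.43, 0.25, -0.0], [0.42, -0.08, -0.0], [0.42, -0.41, -0.0], [0.41, -0.73, -0.0]]
[[0.29, 0.58, 0.0], [0.28, 0.25, 0.0], [0.27, -0.08, -0.0], [0.27, -0.4, 0.01], [0.26, -0.72, -0.0]]
[[0.14, 0.58, -0.0], [0.13, 0.25, -0.0], [0.13, -0.07, -0.0], [0.13, -0.39, -0.0], [0.12, -0.7, 0.0]]
```

View pics/top.png

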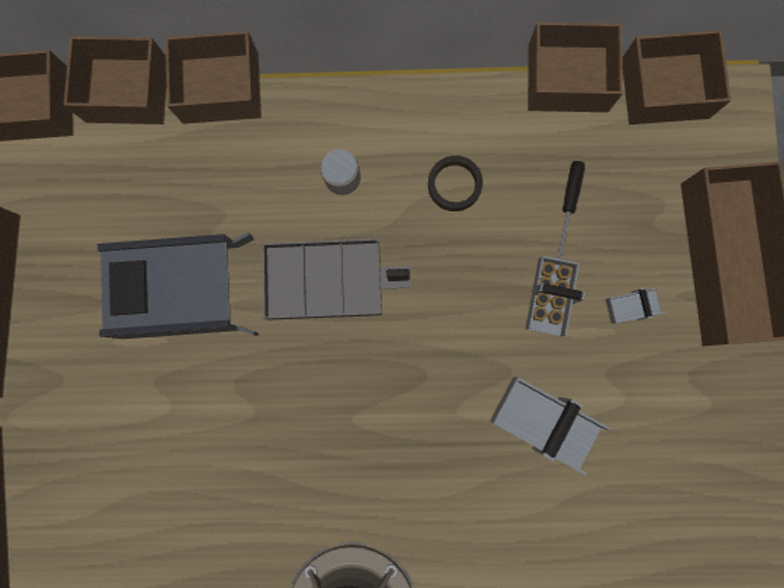

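View pics/scene.png

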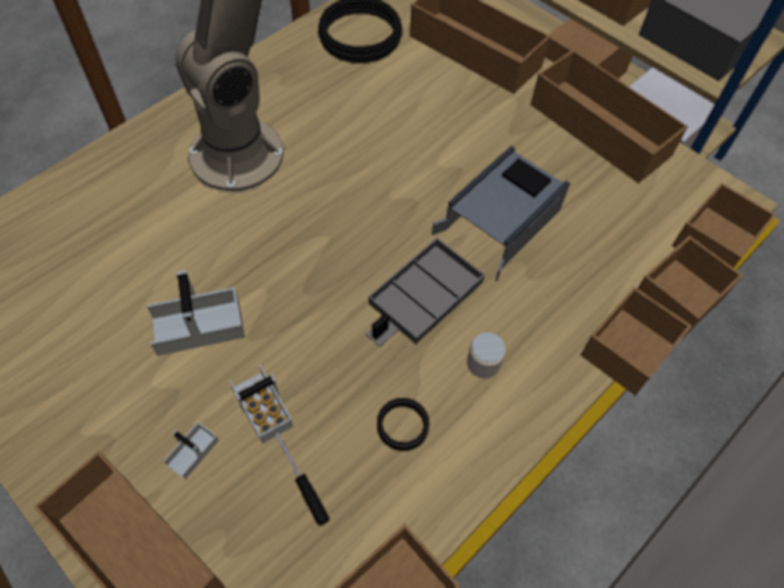

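Top view (1.4x scale): dock at (165,287), tray at (322,280) with its grip at (397,275), tin at (340,168), tape at (455,183) and driver at (570,205).

Scoop candidates:
- Small, at (633,305), empty.
- Middle-sized, at (553,296), holding nuts.
- Large, at (550,425), empty.

The middle one at (553,296) fits: it is the middle size and holds the eight nuts. Next I'll measure it and confirm in a crop.

```bash
cat >> h.py <<'E'
def rect(P,m):
    p=P[m][:,:2].astype(np.float32); r=cv2.minAreaRect(p*1000)
    return np.round(r[0],1),np.round(r[1],1),round(r[2],2),len(p),np.median(P[m][:,2]).round(4)
def box(P,x0,x1,y0,y1,z0,z1):
    return (P[...,0]>x0)&(P[...,0]<x1)&(P[...,1]>y0)&(P[...,1]<y1)&(P[...,2]>z0)&(P[...,2]<z1)
E
python3 - <<'E'
from h import *
d=np.load("f0.npz");P=d["P"];a=d["a"];Q=d["Q"]
save("crop.png",a,(365,175,480,250),5)
px=lambda u,v:P[int(v/1.4),int(u/1.4)].round(3)
for n,u,v in [("scoop handle",560,293),("mouth",547,333),("back",560,258),("tray",322,280),("grip",398,271),("dock",190,280)]:print(n,px(u,v))
c=px(553,300)
for nm,W in (("top",P),("scene",Q)):
    print(nm)
    b=(c[0]-.12,c[0]+.1,c[1]-.05,c[1]+.05)
    print("handle",rect(W,box(W,*b,.085,.115)))
    print("rim",rect(W,box(W,*b,.033,.042)))
    print("allscoop",rect(W,box(W,*b,.006,.042)))
    t=px(322,280);b=(t[0]-.1,t[0]+.1,t[1]-.125,t[1]+.125)
    print("trayrim",rect(W,box(W,*b,.026,.04)))
    b=(t[0]-.1,t[0]+.1,t[1]-.2,t[1]-.11)
    print("grip",rect(W,box(W,*b,.05,.07)))
    k=px(190,280);b=(k[0]-.15,k[0]+.15,k[1]-.2,k[1]+.2)
    print("dock",rect(W,box(W,*b,.088,.11)))
E
```

```text
scoop handle [ 0.536 -0.365  0.099]
mouth [ 0.476 -0.359  0.001]
back [ 0.609 -0.388  0.011]
tray [0.579 0.046 0.002]
grip [ 0.586 -0.094  0.055]
dock [0.573 0.265 0.084]
top
handle (array([ 538.9, -367.9]), array([75. , 14.4]), 76.94, 218, np.float64(0.0979))
rim (array([ 539.5, -367.5]), array([ 73.7, 129.8]), 75.9, 183, np.float64(0.0376))
allscoop (array([ 544.6, -368.1]), array([ 73.1, 181.9]), 80.27, 1064, np.float64(0.0183))
trayrim (array([571.4,  49.4]), array([160.2, 255.3]), 4.57, 392, np.float64(0.0305))
grip (array([581.8, -93.8]), array([14.5, 39.5]), 1.96, 98, np.float64(0.0577))
dock (array([565. , 308.1]), array([161. , 221.9]), 3.01, 2213, np.float64(0.095))
scene
handle (array([ 540.9, -365.8]), array([74.2, 16.9]), 75.76, 207, np.float64(0.098))
rim (array([ 542.7, -365.5]), array([ 72.2, 128.8]), 76.21, 120, np.float64(0.0375))
allscoop (array([ 540.4, -367.5]), array([ 81.3, 187.5]), 85.18, 783, np.float64(0.0185))
trayrim (array([568.4,  47.3]), array([164.6, 247.7]), 1.32, 359, np.float64(0.0301))
grip (array([583.7, -92.7]), array([16. , 39.7]), 5.85, 73, np.float64(0.0586))
dock (array([566.1, 309.6]), array([163.3, 225.9]), 2.99, 1350, np.float64(0.0947))
```

View pics/crop.png

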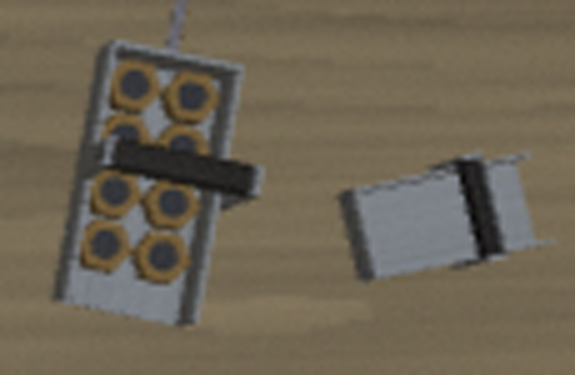

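The crop shows the middle scoop with two-abreast brass nuts. Its mouth faces the robot at crop (125,310) and its back wall is at (175,55). The empty one to its right is clearly smaller. The handle measures (0.540, -0.367) at the expected height, with yaw about -13.3°, so I'll move there in an arc.

```bash
python3 -m handwheel '[[0,-0.98,-0.18,0,0,0,0.176],[0,-0.98,-0.18,0,0,0,0.176],[0,-0.98,-0.18,0,0,0,0.176],[0,-0.98,-0.18,0,0,0,0.176],[0,-0.98,-0.18,0,0,0,0.176],[0,-0.98,-0.18,0,0,0,0.176],[0,-0.98,-0.18,0,0,0,0.176],[0,-0.98,-0.18,0,0,0,0.176],[0,-0.98,-0.18,0,0,0,0.176],[0,-0.98,-0.18,0,0,0,0.176],[0,-0.98,-0.18,0,0,0,0.176],[0,-0.98,-0.18,0,0,0,0.176],[0,-0.98,-0.18,0,0,0,0.176],[0,-0.98,-0.18,0,0,0,0.176],[0,-0.98,-0.18,0,0,0,0.176],[0,-0.98,-0.18,0,0,0,0.176],[0,-0.98,-0.18,0,0,0,0.176],[0,-0.98,-0.18,0,0,0,0.176],[0,-0.98,-0.18,0,0,0,0.176],[0,-0.98,-0.18,0,0,0,0.176]]' 
python3 -m handwheel '[[0,-0.98,-0.18,0,0,0,0.176],[0,-0.98,-0.18,0,0,0,0.176],[0,-0.98,-0.18,0,0,0,0.176],[0,-0.98,-0.18,0,0,0,0.176],[0,-0.98,-0.18,0,0,0,0.176],[0,-0.98,-0.18,0,0,0,0.176],[0,-0.98,-0.18,0,0,0,0.176],[0,-0.98,-0.18,0,0,0,0.176],[0,-0.98,-0.18,0,0,0,0.176],[0,-0.98,-0.18,0,0,0,0.176],[0,-0.98,-0.18,0,0,0,0.176],[0,-0.98,-0.18,0,0,0,0.176],[0,-0.98,-0.18,0,0,0,0.176],[0,-0.98,-0.18,0,0,0,0.176],[0,-0.98,-0.18,0,0,0,0.176],[0,-0.98,-0.18,0,0,0,0.176],[0,-0.98,-0.18,0,0,0,0.176],[0,-0.98,-0.18,0,0,0,0.176],[0,-0.98,-0.18,0,0,0,0.176],[0,-0.98,-0.18,0,0,0,0.176]]'
cat >> h.py <<'E'
def go(target,yaw_y=None):
    """tool-frame units needed to bring TCP to target; yaw of tool y error"""
    s=telemetry.read_state();r=R.from_quat(s["tcp_rot"]);p=np.array(s["eef_pos"])
    d=r.as_matrix().T@(np.array(target)-p)/.02
    T=r.as_matrix();print("t",s["time_s"],"p",p.round(4),"tooly",np.degrees(np.arctan2(T[1,1],T[0,1])).round(2),"z",T[:,2].round(3),"units",d.round(2),"F",np.round(s["contact_force"],2),"op",round(float(s["opening"]),3),"gf",s["grasp_force"],"q",np.round(s["joint_positions"],2))
E
python3 - <<'E'
from h import *
go([.540,-.367,.0723])
E
```

```text
time_s: 2.6
eef_pos: [0.456, 0.3938, 0.2313]
tcp_rot: [0.366, 0.93, 0.0, -0.0]
contact_force: [-0.9, 1.3, -0.4]
opening: 0.999
grasp_force: 0.0
time_s: 5.1
eef_pos: [0.605, 0.0291, 0.2313]
tcp_rot: [0.597, 0.803, 0.0, -0.0]
contact_force: [0.7, 0.5, -0.6]
opening: 1.002
grasp_force: 0.0
t 5.1 p [0.605  0.0291 0.2313] tooly 16.75 z [ 0.  0. -1.] units [-18.03  -8.82   7.95] F [ 0.65  0.53 -0.64] op 1.002 gf 0.0 q [-0.53  0.36  0.54  1.66 -0.2   1.18  0.35]
```

```bash
python3 -m handwheel '[[0,-0.99,-0.19,0,0,0,0.175],[0,-0.99,-0.19,0,0,0,0.175],[0,-0.99,-0.19,0,0,0,0.175],[0,-0.99,-0.19,0,0,0,0.175],[0,-0.99,-0.19,0,0,0,0.175],[0,-0.99,-0.19,0,0,0,0.175],[0,-0.99,-0.19,0,0,0,0.175],[0,-0.99,-0.19,0,0,0,0.175],[0,-0.99,-0.19,0,0,0,0.175],[0,-0.99,-0.19,0,0,0,0.175],[0,-0.99,-0.19,0,0,0,0.175],[0,-0.99,-0.19,0,0,0,0.175],[0,-0.99,-0.19,0,0,0,0.175],[0,-0.99,-0.19,0,0,0,0.175],[0,-0.99,-0.19,0,0,0,0.175],[0,-0.99,-0.19,0,0,0,0.175],[0,-0.99,-0.19,0,0,0,0.175],[0,-0.99,-0.19,0,0,0,0.175],[0,-0.99,-0.19,0,0,0,0.175],[0,0,0,0,0,0,0]]'
python3 - <<'E'
from h import *
go([.540,-.367,.0723])
d=np.load("f0.npz")
for W in (d["P"],d["Q"]):
    for x0,x1 in ((.5,.53),(.55,.575),(.6,.66)):
      m=box(W,x0-.0,x1,-.05,.14,.026,.036)
      print(x0,rect(W,box(W,.48,.66,-.07,.16,.027,.036)))
      break
E
```

```text
time_s: 7.6
eef_pos: [0.5534, -0.348, 0.2315]
tcp_rot: [0.777, 0.63, -0.001, 0.0]
contact_force: [-0.2, -0.5, -0.2]
opening: 0.999
grasp_force: 0.0
t 7.6 p [ 0.5534 -0.348   0.2315] tooly -11.97 z [-0.001 -0.001 -1.   ] units [-1.06 -0.46  7.96] F [-0.18 -0.46 -0.22] op 0.999 gf 0.0 q [-0.    0.49  0.72  1.54 -0.33  1.23  0.56]
0.5 (array([579.2,  44. ]), array([136.7, 210. ]), 1.07, 355, np.float64(0.0305))
0.5 (array([580.6,  45.5]), array([139.3, 214.6]), 0.84, 300, np.float64(0.0302))
```

```bash
python3 -m handwheel '[[0,-0.53,-0.23,1,0,0,0.15],[0,-0.53,-0.23,1,0,0,0],[0,0,0,1,0,0,0],[0,0,0,1,0,0,0],[0,0,0,1,0,0,0],[0,0,0,1,0,0,0],[0,0,0,1,0,0,0],[0,0,0,0.95,0,0,0],[0,0,0,0,0,0,0],[1,0,0,0,0,0,0],[1,0,0,0,0,0,0],[1,0,0,0,0,0,0],[1,0,0,0,0,0,0],[1,0,0,0,0,0,0],[1,0,0,0,0,0,0]]' 80
python3 - <<'E'
from h import *
go([.540,-.367,.0723])
E
```

```text
time_s: 9.48
eef_pos: [0.5409, -0.364, 0.0724]
tcp_rot: [0.783, 0.622, -0.0, -0.001]
contact_force: [-4.2, 1.6, 4.0]
opening: 0.151
grasp_force: 79.2
t 9.475 p [ 0.5409 -0.364   0.0724] tooly -13.03 z [-0.001  0.001 -1.   ] units [-0.16 -0.01  0.01] F [-4.17  1.57  4.03] op 0.151 gf 79.2101526260376 q [ 0.09  0.64  0.63  1.69 -0.45  0.96  0.66]
```

```bash
python3 -m handwheel '[[1,0,0,-0.2,0,0,0],[1,0,0,-0.6,0,0,0],[1,0,0,-1,0,0,0],[1,0,0,-1,0,0,-0.33],[1,0,0,-1,0,0,-0.33],[1,0,0,-1,0,0,-0.33],[1,0,0,-0.6,0,0,-0.33],[1,0,0,-0.2,0,0,-0.33],[1,0,0,0,0,0,0]]'
python3 - <<'E'
from h import *
go([.626,-.022,.185])
a,P=grab("top");save("lift.png",a,(330,140,480,260),5)
z=telemetry.read_state()["eef_pos"][2]-.0723
b=(.4,.68,-.45,-.28)
print("rim",rect(P,box(P,*b,z+.028,z+.046)));print("handlez",z)
E
```

```text
time_s: 10.6
eef_pos: [0.5417, -0.3645, 0.1855]
tcp_rot: [0.7, 0.714, 0.0, 0.001]
contact_force: [-1.1, -0.3, -4.0]
opening: 0.144
grasp_force: 78.1
t 10.6 p [ 0.5417 -0.3645  0.1855] tooly 1.19 z [ 0.002 -0.    -1.   ] units [17.03  4.57  0.03] F [-1.08 -0.34 -3.96] op 0.144 gf 78.14665675163269 q [ 0.08  0.51  0.64  1.6  -0.33  1.14  0.81]
rim (array([ 570.7, -340.2]), array([38.7, 94.5]), 64.14, 120, np.float64(0.1494))
handlez 0.11263412439308576
```

View pics/lift.png

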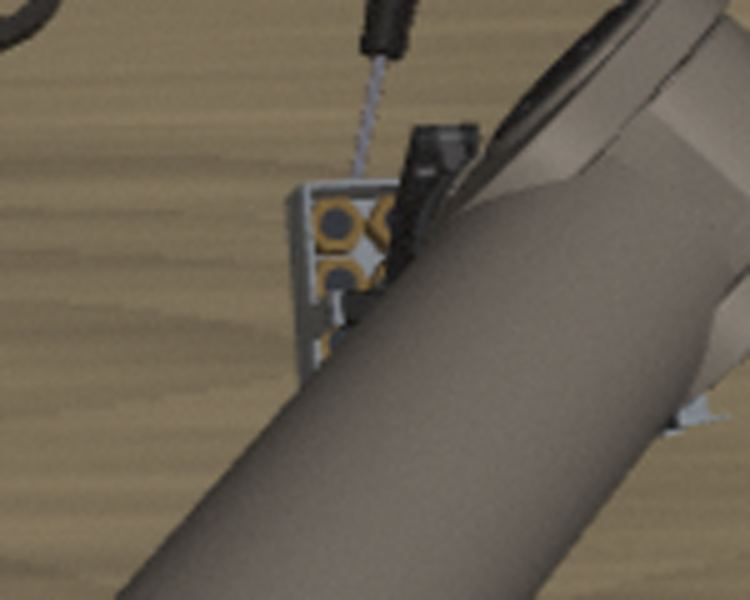

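The scoop is held level at crop (345,270) with the nuts in place, and the driver hasn't moved. Now I'll carry it over to bay 0.

```bash
python3 -m handwheel '[[1,0.5,0.13,0,0,0,0],[1,1,0.27,0,0,0,0],[1,1,0.27,0,0,0,0],[1,1,0.27,0,0,0,0],[1,1,0.27,0,0,0,0],[1,1,0.27,0,0,0,0],[1,1,0.27,0,0,0,0],[1,1,0.27,0,0,0,0],[1,1,0.27,0,0,0,0],[1,1,0.27,0,0,0,0],[1,1,0.27,0,0,0,0],[1,1,0.27,0,0,0,0],[1,1,0.27,0,0,0,0],[1,1,0.27,0,0,0,0],[1,1,0.27,0,0,0,0],[1,1,0.27,0,0,0,0],[1,1,0.27,0,0,0,0],[1,0.5,0.13,0,0,0,0],[1,0,0,0,0,0,0]]'
python3 - <<'E'
from h import *
go([.626,-.022,.185])
for n in ("top","scene"):
    a,P=grab(n);save("b0%s.png"%n,a)
    p=np.array(telemetry.read_state()["eef_pos"]);z=p[2]-.0723
    m=box(P,p[0]-.08,p[0]+.08,p[1]-.06,p[1]+.06,z+.034,z+.044)
    q=P[m]-p; print(n,m.sum(),"y lo/hi",np.percentile(q[:,1],[2,98]).round(4),"x",np.percentile(q[:,0],[2,98]).round(4),"z",np.median(q[:,2]))
    if n=="scene":
        v,u=np.where(m);print(u.min(),u.max(),v.min(),v.max());c=(max(u.min()-40,0),max(v.min()-40,0),u.max()+60,v.max()+60);print(c);save("b0crop.png",a,c,4)
E
```

```text
time_s: 13.02
eef_pos: [0.6263, -0.0213, 0.1842]
tcp_rot: [0.699, 0.715, -0.0, -0.0]
contact_force: [0.1, 0.1, -4.3]
opening: 0.148
grasp_force: 78.1
t 13.025 p [ 0.6263 -0.0213  0.1842] tooly 1.26 z [-0.  0. -1.] units [-0.04 -0.02 -0.04] F [ 0.14  0.1  -4.31] op 0.148 gf 78.1482982635498 q [-0.47  0.45  0.59  1.66 -0.28  1.11  0.22]
top 76 y lo/hi [-0.0377 -0.0003] x [-0.0652  0.0647] z -0.034619361546441546
scene 157 y lo/hi [-0.0382  0.033 ] x [-0.0603  0.0664] z -0.035106222237055396
276 328 185 229
(np.int64(236), np.int64(145), np.int64(388), np.int64(289))
```

View pics/b0crop.png

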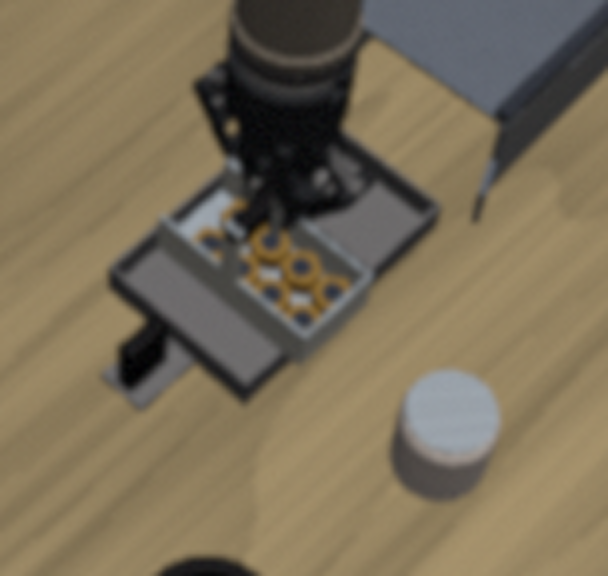

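```bash
cat >> h.py <<'E'
OFF=-.0024
def mon(save_as=None,cam="scene"):
    a,P=grab(cam); s=telemetry.read_state();T=R.from_quat(s["tcp_rot"]).as_matrix();p=np.array(s["eef_pos"])
    sx,sz=T[:,1],-T[:,2]; sy=np.cross(sz,sx); o=p-.0723*sz+OFF*sy
    L=(P-o)@np.stack([sx,sy,sz],1)
    hsv=cv2.cvtColor(a,cv2.COLOR_RGB2HSV)
    br=(hsv[...,0]>=9)&(hsv[...,0]<=24)&(hsv[...,1]>110)
    ins=br&(abs(L[...,0])<.075)&(abs(L[...,1])<.033)&(L[...,2]>.004)&(L[...,2]<.03)
    c=np.array([.580,.0445,0]);y=np.radians(1.0);D=P-c
    tx=D[...,0]*np.cos(y)+D[...,1]*np.sin(y);ty=-D[...,0]*np.sin(y)+D[...,1]*np.cos(y)
    tr=br&(abs(tx)<.068)&(abs(ty)<.105)&(P[...,2]>.006)&(P[...,2]<.036)&~ins
    tilt=np.degrees(np.arccos(np.clip(sz[2],-1,1)))
    print("t",round(s["time_s"],2),"tilt",tilt.round(1),"tcp",p.round(3),"F",np.round(s["contact_force"],2),"mouth",(o+sx*-.065+sz*.003).round(3))
    X=L[ins];print(" in scoop px",ins.sum(),"xmin",np.nanmin(X[:,0]).round(4) if len(X) else None,"xhist(-75..75/15)",np.histogram(X[:,0],np.arange(-.075,.08,.015))[0] if len(X) else "")
    print(" in tray bays px",[int((tr&(ty>l)&(ty<h)).sum()) for l,h in((-.105,-.0345),(-.0345,.0345),(.0345,.105))])
    if save_as: save(save_as,a,(220,130,400,290),4)
E
python3 -c "
from h import *
mon()"
python3 -m handwheel '[[1,0,0,0.5,0,0,0],[1,0,0,1,0,0,0],[1,0,0,1,-0.2,0,0],[1,0,0,0,-0.5,0,0],[1,0,0,0,-0.5,0,0],[1,0,0,0,-0.5,0,0],[1,0,0,0,-0.4,0,0],[1,0,0,0,-0.2,0,0],[1,0,0,0,0,0,0]]' | head -3
python3 -c "
from h import *
mon()"
```

```text
t 13.18 tilt 0.1 tcp [ 0.626 -0.024  0.184] F [-0.69 -0.77 -4.9 ] mouth [ 0.561 -0.028  0.115]
 in scoop px 194 xmin -0.0444 xhist(-75..75/15) [ 0  0  7  7 30 42 45 45 18  0]
 in tray bays px [0, 0, 0]
time_s: 14.3
eef_pos: [0.6238, -0.0226, 0.1323]
tcp_rot: [0.69, 0.704, 0.121, 0.118]
t 14.35 tilt 19.6 tcp [ 0.625 -0.023  0.133] F [ 0.55 -0.25 -4.88] mouth [ 0.587 -0.026  0.046]
 in scoop px 211 xmin -0.0566 xhist(-75..75/15) [ 0  1 24 38 39 39 39 31  0  0]
 in tray bays px [0, 0, 0]
```

```bash
python3 -m handwheel '[[1,0,0,0,0,0,0],[1,0,0,0,0,0,0]]' | head -1
python3 -c "
from h import *
mon('p1.png')"
```

```text
time_s: 14.6
t 14.65 tilt 19.8 tcp [ 0.626 -0.022  0.134] F [-0.49 -0.2  -4.54] mouth [ 0.589 -0.026  0.047]
 in scoop px 217 xmin -0.0566 xhist(-75..75/15) [ 0  3 19 41 35 44 45 30  0  0]
 in tray bays px [0, 0, 0]
```

View pics/p1.png

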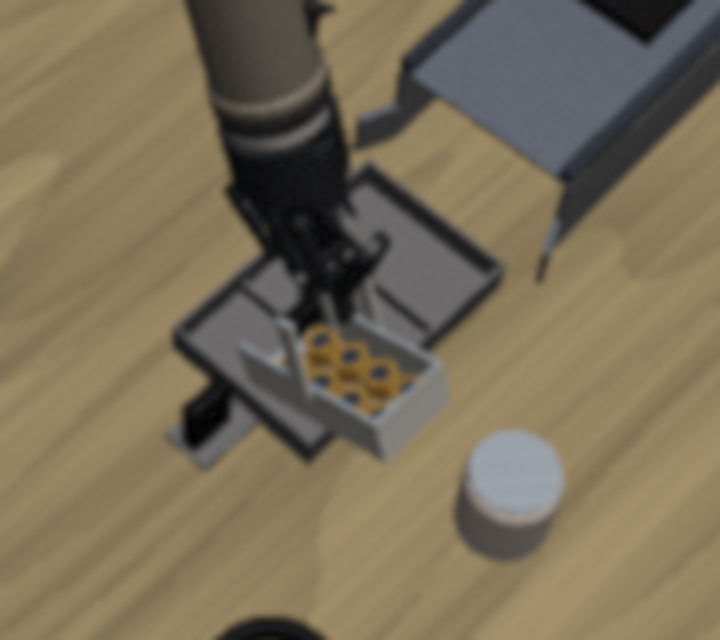

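```bash
for i in 1 ; do python3 -m handwheel '[[1,0,0,0,-0.25,0,0],[1,0,0,0,0,0,0]]' | head -1
python3 -c "
from h import *
mon()"; done;  python3 -m handwheel '[[1,0,0,0,-0.2,0,0],[1,0,0,0,0,0,0]]' | head -1
python3 -c "
from h import *
mon()"
```

```text
time_s: 14.9
t 14.95 tilt 21.8 tcp [ 0.626 -0.022  0.134] F [-0.17 -0.34 -4.87] mouth [ 0.591 -0.025  0.046]
 in scoop px 215 xmin -0.0454 xhist(-75..75/15) [ 0  1 24 34 41 43 46 26  0  0]
 in tray bays px [0, 0, 0]
time_s: 15.2
t 15.25 tilt 23.6 tcp [ 0.626 -0.022  0.134] F [ 0.25 -1.06 -5.02] mouth [ 0.594 -0.025  0.045]
 in scoop px 209 xmin -0.0452 xhist(-75..75/15) [ 0  1 28 36 37 36 52 19  0  0]
 in tray bays px [0, 0, 0]
```

```bash
sed -i 's/    X=L\[ins\];/    X=L[ins];print(" pct",np.percentile(X[:,0],[3,25,50,75,97]).round(4) if len(X) else "");/' h.py
python3 -m handwheel '[[1,0,0,0,-0.15,0,0],[1,0,0,0,0,0,0]]' | head -1
python3 -c "
from h import *
mon()";  python3 -m handwheel '[[1,0,0,0,-0.15,0,0],[1,0,0,0,0,0,0]]' | head -1
python3 -c "
from h import *
mon()"
```

```text
time_s: 15.5
t 15.55 tilt 24.9 tcp [ 0.626 -0.022  0.134] F [ 0.23  0.25 -5.27] mouth [ 0.596 -0.025  0.044]
 pct [-0.0367 -0.0213 -0.0008  0.0213  0.0342]
 in scoop px 206 xmin -0.0475 xhist(-75..75/15) [ 0  2 23 37 48 28 51 17  0  0]
 in tray bays px [0, 0, 0]
time_s: 15.8
t 15.85 tilt 26.2 tcp [ 0.626 -0.022  0.134] F [-0.14  0.06 -4.6 ] mouth [ 0.598 -0.025  0.043]
 pct [-0.0375 -0.0243 -0.0013  0.0214  0.0334]
 in scoop px 206 xmin -0.0538 xhist(-75..75/15) [ 0  2 30 38 39 34 40 23  0  0]
 in tray bays px [0, 0, 0]
```

```bash
python3 -m handwheel '[[1,0,0,0,-0.15,0,0],[1,0,0,0,0,0,0]]' | head -1
python3 -c "
from h import *
mon()";  python3 -m handwheel '[[1,0,0,0,-0.12,0,0],[1,0,0,0,0,0,0]]' | head -1
python3 -c "
from h import *
mon()"
```

```text
time_s: 16.1
t 16.15 tilt 27.5 tcp [ 0.626 -0.022  0.134] F [-0.43  0.45 -4.55] mouth [ 0.6   -0.025  0.043]
 pct [-0.0429 -0.0258 -0.0008  0.0196  0.0329]
 in scoop px 201 xmin -0.0502 xhist(-75..75/15) [ 0  4 29 34 38 35 48 13  0  0]
 in tray bays px [0, 0, 0]
time_s: 16.4
t 16.45 tilt 28.5 tcp [ 0.626 -0.022  0.134] F [ 0.57 -0.3  -4.82] mouth [ 0.602 -0.025  0.042]
 pct [-0.0398 -0.0259 -0.0014  0.0203  0.032 ]
 in scoop px 193 xmin -0.0483 xhist(-75..75/15) [ 0  2 30 30 41 33 49  8  0  0]
 in tray bays px [0, 0, 0]
```

```bash
python3 -m handwheel '[[1,0,0,0,-0.12,0,0],[1,0,0,0,0,0,0]]' | head -1
python3 -c "
from h import *
mon()";  python3 -m handwheel '[[1,0,0,0,-0.12,0,0],[1,0,0,0,0,0,0]]' | head -1
python3 -c "
from h import *
mon('p2.png')"
```

```text
time_s: 16.7
t 16.75 tilt 29.5 tcp [ 0.626 -0.022  0.134] F [ 0.32 -0.86 -4.11] mouth [ 0.603 -0.025  0.042]
 pct [-0.0398 -0.0271 -0.0034  0.018   0.0323]
 in scoop px 190 xmin -0.0507 xhist(-75..75/15) [ 0  2 33 31 40 33 41 10  0  0]
 in tray bays px [0, 0, 0]
time_s: 17.0
t 17.05 tilt 30.6 tcp [ 0.626 -0.022  0.134] F [-0.35 -0.44 -5.12] mouth [ 0.605 -0.025  0.041]
 pct [-0.0436 -0.0297 -0.0033  0.0171  0.0308]
 in scoop px 185 xmin -0.0516 xhist(-75..75/15) [ 0  4 42 18 41 31 41  8  0  0]
 in tray bays px [0, 0, 0]
```

```bash
python3 -m handwheel '[[1,0,0,0,-0.12,0,0],[1,0,0,0,0,0,0]]' | head -1
python3 -c "
from h import *
mon()";  python3 -m handwheel '[[1,0,0,0,-0.1,0,0],[1,0,0,0,0,0,0]]' | head -1
python3 -c "
from h import *
mon()"
```

```text
time_s: 17.3
t 17.35 tilt 31.6 tcp [ 0.626 -0.022  0.134] F [-0.45 -0.17 -5.14] mouth [ 0.607 -0.025  0.041]
 pct [-0.0472 -0.033  -0.0058  0.0158  0.0289]
 in scoop px 181 xmin -0.0531 xhist(-75..75/15) [ 0  9 42 14 44 23 44  5  0  0]
 in tray bays px [0, 0, 0]
time_s: 17.6
t 17.65 tilt 32.5 tcp [ 0.626 -0.022  0.134] F [ 0.33 -0.21 -3.45] mouth [ 0.609 -0.025  0.041]
 pct [-0.0509 -0.0371 -0.0076  0.0139  0.0278]
 in scoop px 183 xmin -0.0562 xhist(-75..75/15) [ 0 20 31 17 47 23 40  5  0  0]
 in tray bays px [0, 1, 0]
```

```bash
python3 -m handwheel '[[1,0,0,0,-0.05,0,0],[1,0,0,0,0,0,0]]' | head -1
python3 -c "
from h import *
mon()
mon('p2.png')
a,P=grab('top');save('p2t.png',a,(220,130,350,260),4)"
```

```text
time_s: 17.9
t 17.95 tilt 32.9 tcp [ 0.626 -0.022  0.134] F [ 0.02  0.26 -4.46] mouth [ 0.61  -0.025  0.041]
 pct [-0.0588 -0.0222 -0.01    0.012   0.0303]
 in scoop px 167 xmin -0.0626 xhist(-75..75/15) [ 5 28  1 33 29 39 26  6  0  0]
 in tray bays px [0, 0, 0]
t 18.0 tilt 32.9 tcp [ 0.626 -0.022  0.135] F [ 0.06 -0.22 -4.13] mouth [ 0.61  -0.025  0.041]
 pct [-0.0704 -0.0206 -0.0051  0.0135  0.0284]
 in scoop px 152 xmin -0.0744 xhist(-75..75/15) [18  3  0 37 24 39 28  3  0  0]
 in tray bays px [0, 0, 0]
```

View pics/p2.png

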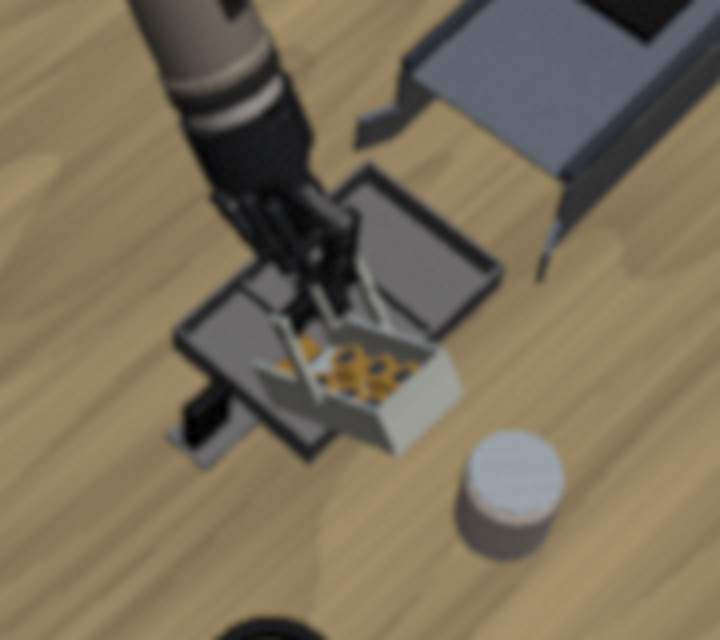

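```bash
python3 -m handwheel '[[1,0,0,0,0.2,0,0],[1,0,0,0,0,0,0]]' | head -1
python3 -c "
from h import *
mon('p3.png')
a,P=grab('top');save('p3t.png',a,(220,130,350,260),4)
x=cv2.imread('pics/p3.png');y=cv2.imread('pics/p3t.png')
y=cv2.resize(y,(x.shape[0],x.shape[0]));cv2.imwrite('pics/p3c.png',cv2.resize(np.hstack([x[:,:],y]),(800,378)))"
```

```text
time_s: 18.3
t 18.35 tilt 31.3 tcp [ 0.627 -0.022  0.135] F [-0.73 -1.   -4.07] mouth [ 0.607 -0.025  0.042]
 pct [-0.0388 -0.0253  0.0002  0.0146  0.0333]
 in scoop px 164 xmin -0.0441 xhist(-75..75/15) [ 0  0 23 36 22 43 28 12  0  0]
 in tray bays px [1, 0, 0]
```

View pics/p3c.png

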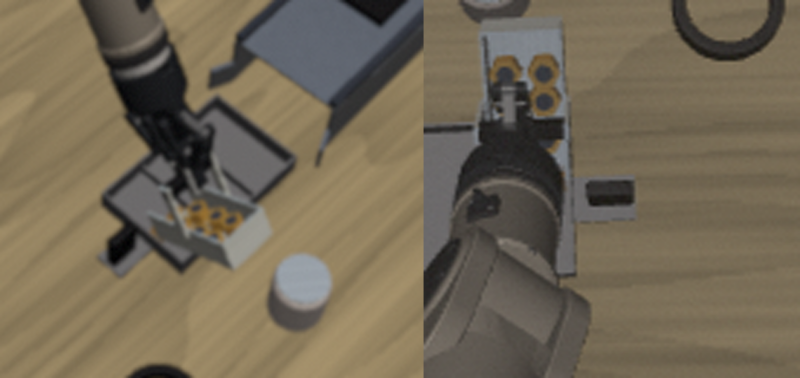

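```bash
python3 -m handwheel '[[1,0,0,0,0.6,0,0],[1,0.4,0,0,0,0,0],[1,1,0,0,0,0,0],[1,1,0,0,0,0,0],[1,0.8,0,0,0,0,0],[1,0.25,-0.06,0,0,0,0],[1,0,0,0,0,0,0]]' | head -1
python3 -c "
from h import *
mon()
mon('p4.png')
a,P=grab('top');save('p4t.png',a,(220,130,350,260),4)
x=cv2.imread('pics/p4.png');y=cv2.imread('pics/p4t.png')
y=cv2.resize(y,(x.shape[0],x.shape[0]));cv2.imwrite('pics/p4c.png',cv2.resize(np.hstack([x[:,:],y]),(800,378)))"
```

```text
time_s: 19.27
t 19.32 tilt 26.1 tcp [0.623 0.046 0.134] F [ 0.46 -0.36 -4.08] mouth [0.595 0.043 0.043]
 pct [-0.0492 -0.0124 -0.0016  0.0155  0.0243]
 in scoop px 138 xmin -0.0579 xhist(-75..75/15) [ 0  8 15  6 46 26 37  0  0  0]
 in tray bays px [97, 0, 0]
t 19.38 tilt 26.1 tcp [0.623 0.046 0.134] F [ 0.56  0.15 -4.67] mouth [0.596 0.043 0.043]
 pct [-0.0498 -0.0112 -0.0008  0.0165  0.0251]
 in scoop px 144 xmin -0.0541 xhist(-75..75/15) [ 0  8 15  7 45 27 42  0  0  0]
 in tray bays px [96, 0, 0]
```

View pics/p4c.png

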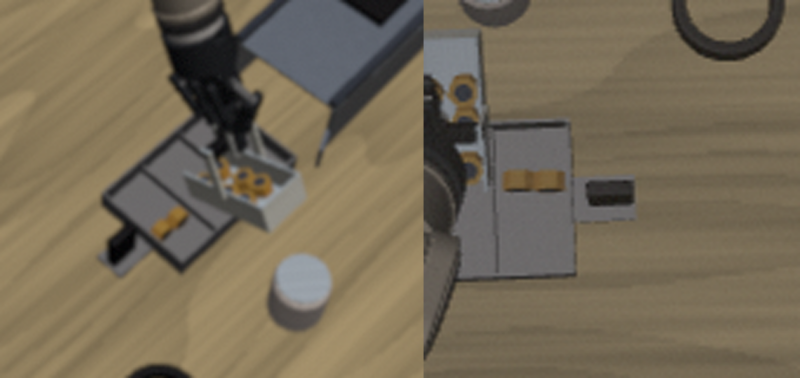

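The left panel shows two nuts on edge in bay 0 at (168,222), confirmed in the top view at (532,180). The scoop is now over bay 1 with six nuts left.

```bash
python3 -m handwheel '[[1,0,0,0,-0.3,0,0],[1,0,0,0,-0.2,0,0],[1,0,0,0,0,0,0]]' | head -1
python3 -c "
from h import *
mon()";  python3 -m handwheel '[[1,0,0,0,-0.15,0,0],[1,0,0,0,0,0,0]]' | head -1
python3 -c "
from h import *
mon()"
```

```text
time_s: 19.8
t 19.85 tilt 30.3 tcp [0.623 0.046 0.134] F [-0.26 -1.09 -3.4 ] mouth [0.602 0.043 0.041]
 pct [-0.0532 -0.0157 -0.0054  0.014   0.0212]
 in scoop px 137 xmin -0.0584 xhist(-75..75/15) [ 0 19  0 19 37 31 31  0  0  0]
 in tray bays px [93, 0, 0]
time_s: 20.1
t 20.15 tilt 31.6 tcp [0.624 0.047 0.134] F [ 0.22  0.35 -3.84] mouth [0.605 0.044 0.041]
 pct [-0.0238 -0.0131  0.0013  0.013   0.0213]
 in scoop px 114 xmin -0.0271 xhist(-75..75/15) [ 0  0  0 22 34 36 22  0  0  0]
 in tray bays px [96, 20, 0]
```

```bash
python3 -m handwheel '[[1,0,0,0,0,0,0],[1,0,0,0,0,0,0]]' | head -1
python3 -c "
from h import *
mon()
mon('p5.png')
a,P=grab('top');save('p5t.png',a,(220,130,350,260),4)
x=cv2.imread('pics/p5.png');y=cv2.imread('pics/p5t.png')
y=cv2.resize(y,(x.shape[0],x.shape[0]));cv2.imwrite('pics/p5c.png',cv2.resize(np.hstack([x[:,:],y]),(800,378)))"
```

```text
time_s: 20.4
t 20.45 tilt 31.6 tcp [0.624 0.047 0.134] F [ 0.02  0.37 -3.24] mouth [0.605 0.044 0.041]
 pct [-0.03   -0.0179 -0.0037  0.0123  0.0184]
 in scoop px 117 xmin -0.0657 xhist(-75..75/15) [ 1  0  3 34 25 36 18  0  0  0]
 in tray bays px [95, 19, 0]
t 20.5 tilt 31.6 tcp [0.624 0.047 0.134] F [-0.68 -0.02 -3.23] mouth [0.605 0.044 0.041]
 pct [-0.0325 -0.0185 -0.0042  0.0117  0.0178]
 in scoop px 124 xmin -0.066 xhist(-75..75/15) [ 1  0  6 38 22 40 17  0  0  0]
 in tray bays px [95, 19, 0]
```

View pics/p5c.png

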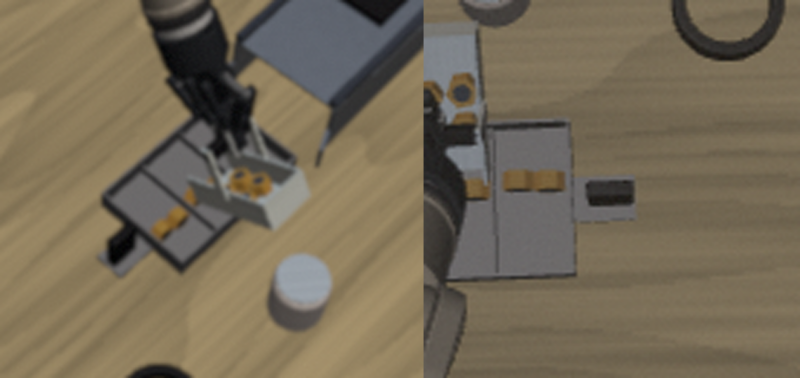

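```bash
python3 -m handwheel '[[1,0,0,0,0.6,0,0],[1,0.4,0,0,0,0,0],[1,1,0,0,0,0,0],[1,1,0,0,0,0,0],[1,0.7,0,0,0,0,0],[1,0.25,-0.06,0,0,0,0],[1,0,0,0,0,0,0]]' | head -1
python3 -c "
from h import *
mon()
mon('p6.png')
a,P=grab('top');save('p6t.png',a,(180,130,310,260),4)
x=cv2.imread('pics/p6.png');y=cv2.imread('pics/p6t.png')
y=cv2.resize(y,(x.shape[0],x.shape[0]));cv2.imwrite('pics/p6c.png',cv2.resize(np.hstack([x[:,:],y]),(800,378)))"
```

```text
time_s: 21.42
t 21.48 tilt 26.5 tcp [0.621 0.113 0.133] F [-1.04  0.24 -3.11] mouth [0.594 0.11  0.042]
 pct [-0.0482 -0.0343 -0.0043  0.0012  0.0079]
 in scoop px 71 xmin -0.0518 xhist(-75..75/15) [ 0  4 17  1 26 23  0  0  0  0]
 in tray bays px [96, 95, 0]
t 21.52 tilt 26.5 tcp [0.621 0.113 0.133] F [ 0.3  -0.05 -3.9 ] mouth [0.594 0.11  0.042]
 pct [-0.0479 -0.0342 -0.0035  0.0012  0.0066]
 in scoop px 75 xmin -0.0517 xhist(-75..75/15) [ 0  3 21  2 23 26  0  0  0  0]
 in tray bays px [95, 93, 0]
```

View pics/p6c.png

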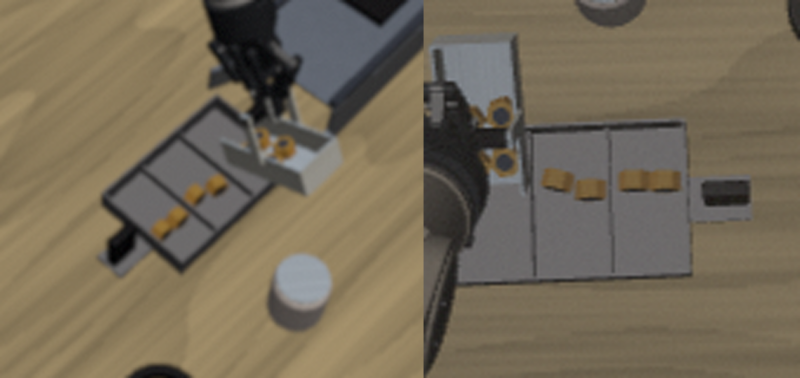

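Both bays now hold two nuts each: in the left panel, bay 1 at (205,190) and bay 0 at (168,222). Four are left in the scoop. That was my 11th picture, one over the limit of 10, so from here I'll work from measurements only. Emptying into bay 2.

```bash
python3 -m handwheel '[[1,0.15,0,0,-0.3,0,0],[1,0,0,0,-0.2,0,0],[1,0,0,0,-0.1,0,0],[1,0,0,0,0,0,0],[1,0,0,0,0,0,0]]' | head -1
python3 -c "
from h import *
mon()";  python3 -m handwheel '[[1,0,0,0,-0.15,0,0],[1,0,0,0,-0.1,0,0],[1,0,0,0,-0.1,0,0],[1,0,0,0,0,0,0],[1,0,0,0,0,0,0]]' | head -1
python3 -c "
from h import *
mon()"
python3 -m handwheel '[[1,0,0,0,-0.15,0,0],[1,0,0,0,-0.15,0,0],[1,0,0,0,-0.15,0,0],[1,0,0,0,0,0,0],[1,0,0,0,0,0,0]]' | head -1
python3 -c "
from h import *
mon()"
```

```text
time_s: 22.2
t 22.25 tilt 31.7 tcp [0.622 0.116 0.134] F [ 0.2  0.1 -2.8] mouth [0.603 0.114 0.04 ]
 pct [-0.0641 -0.0475 -0.0079 -0.0027  0.0016]
 in scoop px 61 xmin -0.0678 xhist(-75..75/15) [ 4 12  0  3 37  5  0  0  0  0]
 in tray bays px [96, 93, 0]
time_s: 22.88
t 22.93 tilt 34.7 tcp [0.622 0.117 0.134] F [-0.2   0.26 -3.04] mouth [0.608 0.114 0.04 ]
 pct [-0.0615 -0.0542 -0.0518 -0.0495 -0.0455]
 in scoop px 17 xmin -0.0617 xhist(-75..75/15) [ 2 14  1  0  0  0  0  0  0  0]
 in tray bays px [96, 95, 22]
time_s: 23.55
t 23.6 tilt 37.9 tcp [0.623 0.118 0.14 ] F [ 0.6   0.28 -2.28] mouth [0.614 0.115 0.046]
 pct [-0.0662 -0.0658 -0.0653 -0.0648 -0.0644]
 in scoop px 2 xmin -0.0662 xhist(-75..75/15) [2 0 0 0 0 0 0 0 0 0]
 in tray bays px [95, 113, 39]
```

```bash
python3 -m handwheel '[[1,0,0,0,0,0,0],[1,0,0,0,0,0,0],[1,0,0,-1,0,0,0],[1,0,0,-0.6,0.8,0,0],[1,0,0,-0.6,0.9,0,0],[1,0,0,-0.5,0.9,0,0],[1,0,0,-0.5,0.9,0,0],[1,0,0,0,0.9,0,0],[1,0,0,0,0,0,0]]'
cat >> h.py <<'E'
def traynuts(cam="top",c=(.580,.0445),yaw=1.0):
    a,P=grab(cam);hsv=cv2.cvtColor(a,cv2.COLOR_RGB2HSV)
    br=(hsv[...,0]>=9)&(hsv[...,0]<=24)&(hsv[...,1]>110)
    y=np.radians(yaw);D=P-np.array([*c,0])
    tx=D[...,0]*np.cos(y)+D[...,1]*np.sin(y);ty=-D[...,0]*np.sin(y)+D[...,1]*np.cos(y)
    m=(br&(abs(tx)<.09)&(abs(ty)<.13)&(P[...,2]>.008)&(P[...,2]<.06)).astype(np.uint8)
    n,l,st,ce=cv2.connectedComponentsWithStats(m)
    print(cam)
    for i in range(1,n):
        if st[i,4]>3: k=l==i;print(" comp px",st[i,4],"tray xy",np.median(tx[k]).round(3),np.median(ty[k]).round(3),"ext x",np.ptp(tx[k]).round(3),"y",np.ptp(ty[k]).round(3),"zmax",P[k][:,2].max().round(3))
E
python3 -c "
from h import *
mon();traynuts('scene');traynuts('top');go([0.55,-.1,.2])"
```

```text
time_s: 24.72
eef_pos: [0.5924, 0.1167, 0.1941]
tcp_rot: [0.701, 0.714, 0.0, 0.003]
contact_force: [-0.7, 0.2, -1.9]
opening: 0.149
grasp_force: 79.3
t 24.77 tilt 0.3 tcp [0.591 0.117 0.194] F [-0.63 -0.5  -2.26] mouth [0.526 0.113 0.124]
 pct 
 in scoop px 0 xmin None xhist(-75..75/15) 
 in tray bays px [96, 113, 113]
scene
 comp px 264 tray xy 0.016 0.03 ext x 0.049 y 0.12 zmax 0.051
 comp px 96 tray xy 0.019 -0.068 ext x 0.019 y 0.049 zmax 0.034
top
 comp px 139 tray xy 0.014 0.022 ext x 0.028 y 0.053 zmax 0.049
 comp px 121 tray xy 0.015 -0.072 ext x 0.016 y 0.049 zmax 0.034
 comp px 55 tray xy 0.009 -0.02 ext x 0.015 y 0.024 zmax 0.03
t 24.875 p [0.5891 0.1173 0.1937] tooly 1.03 z [ 0.002 -0.002 -1.   ] units [-10.83  -2.15  -0.3 ] F [-0.13 -0.81 -2.28] op 0.144 gf 79.2601990699768 q [-1.11  0.71  1.29  1.73 -0.71  1.27  0.37]
```

```bash
python3 -m handwheel '[[1,-1,-0.14,0,0,0,0],[1,-1,-0.14,0,0,0,0],[1,-1,-0.14,0,0,0,0],[1,-1,-0.14,0,0,0,0],[1,-1,-0.14,0,0,0,0],[1,-1,-0.14,0,0,0,0],[1,-1,-0.14,0,0,0,0],[1,-1,-0.14,0,0,0,0],[1,-1,-0.14,0,0,0,0],[1,-1,-0.14,0,0,0,0],[1,-1,-0.14,0,0,0,0],[1,-1,-0.14,0,0,0,0],[1,-1,-0.14,0,0,0,0],[1,-1,-0.14,0,0,0,0],[1,-1,-0.14,0,0,0,0],[1,-1,-0.14,0,0,0,0],[1,-1,-0.14,0,0,0,0],[1,-1,-0.14,0,0,0,0],[1,-0.3,0,0,0,0,0],[1,0,0,0,0,0,0]]'
python3 -c "
from h import *
traynuts('scene');traynuts('top');go([0.54,-.25,.0735])
a,P=grab('top');b,Q=grab('scene')
np.savez('f1.npz',a=a,P=P,b=b,Q=Q)
for W in (P,Q):
  print('rim',rect(W,box(W,.48,.68,-.07,.16,.027,.034)))
  # height map over bays 1/2, 8 mm cells
  y=np.radians(1.0);D=W-np.array([.58,.0445,0]);tx=D[...,0]+D[...,1]*np.sin(y);ty=D[...,1]-D[...,0]*np.sin(y)
  for x0 in np.arange(.064,-.04,-.008):
    print('%5.0f'%(x0*1e3),' '.join('%3.0f'%(W[...,2][k].max()*1e3) if (k:=(abs(tx-x0)<.004)&(abs(ty-y0)<.004)).any() else '  .' for y0 in np.arange(-.036,.106,.008)))
"
```

```text
time_s: 27.38
eef_pos: [0.5463, -0.2496, 0.1948]
tcp_rot: [0.701, 0.713, -0.0, 0.001]
contact_force: [0.1, -0.3, -2.4]
opening: 0.149
grasp_force: 79.3
scene
 comp px 269 tray xy 0.016 0.03 ext x 0.049 y 0.12 zmax 0.049
 comp px 96 tray xy 0.019 -0.067 ext x 0.017 y 0.05 zmax 0.032
top
 comp px 226 tray xy 0.015 0.036 ext x 0.028 y 0.093 zmax 0.047
 comp px 121 tray xy 0.014 -0.072 ext x 0.016 y 0.049 zmax 0.034
 comp px 54 tray xy 0.009 -0.02 ext x 0.015 y 0.021 zmax 0.033
 comp px 38 tray xy -0.012 0.074 ext x 0.024 y 0.023 zmax 0.024
t 27.475 p [ 0.5467 -0.2485  0.1946] tooly 1.14 z [ 0.001 -0.001 -1.   ] units [-0.06 -0.35  6.06] F [ 0.91 -0.13 -2.99] op 0.147 gf 79.26214456558228 q [-0.45  0.64  1.2   1.72 -0.63  1.23  0.93]
rim (array([579. ,  44.1]), array([136.7, 210.2]), 1.15, 462, np.float64(0.0298))
   64  34  34  29  34  32  32  31  36  34  31  33  30  34  32  34  29  33  33
   56  18   6   5   7   7   5   7   6   7  19   6   6   6   6   5   7   5  33
   48  19   7   8   5   6   6   6   5   5  19   4   6   4   6   6   7   5  31
   40  20   8   5  10   6   6   5   6   7  1
[... 1130 characters left out ...]
  32  19  15   7   2   7   9  30  42   6  19   5   7   8   6   7  25   9  34
   24  18  23  17  24  19  30  30  44  40  44  30  31  29  31  32  28  20  30
   16  22  28  31  31  23  29  28  39  47  49  38  28  31  31  30  31   .  34
    8  20  29  34  28  20  22   .  41  44  45  43  30  25  20  26  28   .  29
    0  20  24   .  21   .   3   6   5  41  37   .   .   .  20  22  23   1  35
   -8  18   9   6   8   7   5   7   6   6  16   .   .   9  21  24  23  21  27
  -16  21   7   6   7   7   6   8   4   6  20   7   5   7  20  20  18  19  31
  -24  15  12   4   5   9   6   7   6   7  18   5   7   7   5   6  14  -0  35
  -32  17  15   6   4   8   9   7   6   7  19   6   5   6   9   6   5   4  32
```

The measured layout is two nuts in bay 0, two in bay 1 and three in bay 2. The eighth bridges the bay 1/2 rib at about z = 0.038. That meets the criterion wherever it settles. The scoop is empty, so I'll set it down.

```bash
python3 -m handwheel '[[1,0,-0.2,1,0,0,0],[1,0,-0.1,1,0,0,0],[1,0,0,1,0,0,0],[1,0,0,1,0,0,0],[1,0,0,1,0,0,0],[1,0,0,0.7,0,0,0],[1,0,0,0.3,0,0,0],[1,0,0,0.05,0,0,0],[1,0,0,0.03,0,0,0],[1,0,0,0,0,0,0],[0,0,0,0,0,0,0],[0,0,0,0,0,0,0],[0,0,0,0,0,0,0],[0,0,0,0,0,0,0]]'
python3 -m handwheel '[[0,0,0,-0.5,0,0,0],[0,0,0,-1,0,0,0],[0,0,0,-1,0,0,0],[0,0,0,-1,0,0,0],[0,0,0,-1,0,0,0],[0,0,0,0,0,0,0]]'
python3 -c "
from h import *
go([0.5825,-.0935,.09])
for c in ('top','scene'):
  a,P=grab(c);print('rim',rect(P,box(P,.45,.63,-.32,-.19,.03,.044)),'handle',rect(P,box(P,.45,.63,-.32,-.19,.085,.11)))
"
```

```text
time_s: 29.32
eef_pos: [0.5406, -0.2498, 0.0734]
tcp_rot: [0.7, 0.714, -0.0, 0.001]
contact_force: [-1.3, -0.7, -0.2]
opening: 0.978
grasp_force: 0.0
time_s: 30.08
eef_pos: [0.5414, -0.2503, 0.1654]
tcp_rot: [0.7, 0.714, 0.0, 0.003]
contact_force: [-0.2, 0.1, -0.6]
opening: 1.0
grasp_force: 0.0
t 30.075 p [ 0.5414 -0.2503  0.1654] tooly 1.09 z [ 0.005 -0.003 -1.   ] units [7.81 2.19 3.75] F [-0.16  0.07 -0.57] op 1.0 gf 0.0 q [-0.44  0.66  1.18  1.77 -0.66  1.17  0.96]
rim (array([ 475.6, -285.9]), array([0., 0.]), 0.0, 1, np.float64(0.0333)) handle (array([0., 0.]), array([0., 0.]), 0.0, 0, np.float64(nan))
rim (array([ 542.8, -253.6]), array([131.5,  72.3]), 1.66, 196, np.float64(0.0367)) handle (array([ 542.6, -258.9]), array([61.1, 16.6]), 89.31, 148, np.float64(0.0977))
  return _methods._mean(a, axis=axis, dtype=dtype,
  ret = ret.dtype.type(ret / rcount)
```

```bash
python3 -m handwheel '[[0,1,0.29,0,0,0,0],[0,1,0.29,0,0,0,0],[0,1,0.29,0,0,0,0],[0,1,0.29,0,0,0,0],[0,1,0.29,0,0,0,0],[0,1,0.29,0,0,0,0],[0,1,0.29,0,0,0,0],[0,0.56,0.16,0,0,0,0],[0,0,0,1,0,0,0],[0,0,0,1,0,0,0],[0,0,0,0,0,0,0]]'
python3 -c "
from h import *
go([0.5825,-.0985,.033])
"
```

```text
time_s: 31.55
eef_pos: [0.5794, -0.098, 0.1205]
tcp_rot: [0.701, 0.713, -0.002, -0.001]
contact_force: [0.8, 0.2, 0.2]
opening: 0.996
grasp_force: 0.0
t 31.55 p [ 0.5794 -0.098   0.1205] tooly 0.96 z [-0.003 -0.002 -1.   ] units [-0.02  0.17  4.38] F [0.76 0.23 0.17] op 0.996 gf 0.0 q [-0.7   0.71  1.16  1.82 -0.73  1.11  0.74]
```

```bash
python3 -m handwheel '[[0,0,0.15,1,0,0,0],[0,0,0,1,0,0,0],[0,0,0,1,0,0,0],[0,0,0,1,0,0,0],[0,0,0,0.35,0,0,0],[0,0,0,0,0,0,0],[0.6,0,0,0,0,0,0],[0.8,0,0,0,0,0,0],[1,0,0,0,0,0,0],[1,0,0,0,0,0,0],[1,0,0,0,0,0,0],[1,0,0,0,0,0,0]]' 40
python3 -c "
from h import *
go([0.5825,-.0985,.033]);traynuts('top');traynuts('scene')
a,P=grab('top');print('rim',rect(P,box(P,.48,.68,-.07,.16,.027,.034)))
a,P=grab('top');m=box(P,.45,.7,.18,.45,.088,.105);print('dock',rect(P,m))
"
```

```text
time_s: 33.05
eef_pos: [0.5843, -0.0978, 0.0364]
tcp_rot: [0.7, 0.714, -0.0, 0.001]
contact_force: [-3.0, 0.3, 5.0]
opening: 0.154
grasp_force: 40.4
t 33.05 p [ 0.5843 -0.0978  0.0364] tooly 1.11 z [ 0.001 -0.002 -1.   ] units [-0.03 -0.09  0.17] F [-2.97  0.33  4.96] op 0.154 gf 40.44746696949005 q [-0.62  0.8   1.04  1.87 -0.84  0.98  0.82]
top
 comp px 103 tray xy 0.015 0.066 ext x 0.016 y 0.05 zmax 0.044
 comp px 13 tray xy -0.003 0.08 ext x 0.013 y 0.02 zmax 0.023
scene
 comp px 269 tray xy 0.016 0.03 ext x 0.05 y 0.12 zmax 0.049
 comp px 70 tray xy 0.019 -0.064 ext x 0.019 y 0.042 zmax 0.033
rim (array([579.4,  44. ]), array([136.1, 210.1]), 1.63, 206, np.float64(0.03))
dock (array([565. , 308.2]), array([161.2, 222.9]), 3.14, 2205, np.float64(0.095))
```

```bash
python3 -m handwheel '[[1,0,0.12,0,0,0,-0.12],[1,0,0.13,0,0,0,-0.11],[1,0.2,0,0,0,0,0],[1,0.4,0,0,0,0,0],[1,0.6,0,0,0,0,0],[1,0.6,0,0,0,0,0],[1,0.6,0,0,0,0,0],[1,0.6,0,0,0,0,0],[1,0.6,0,0,0,0,0],[1,0.6,0,0,0,0,0],[1,0.6,0,0,0,0,0],[1,0.4,0,0,0,0,0],[1,0,0,0,0,0,0]]'
python3 -c "
from h import *
go([0.5751,.1640,.0364])
for c in ('top','scene'):
  a,P=grab(c);print('rim',rect(P,box(P,.48,.66,.01,.28,.026,.034)))
"
```

```text
time_s: 34.88
eef_pos: [0.5849, 0.0048, 0.0364]
tcp_rot: [0.688, 0.725, -0.0, 0.003]
contact_force: [0.3, -4.3, 3.3]
opening: 0.154
grasp_force: 39.8
t 34.875 p [0.5849 0.0048 0.0364] tooly 2.98 z [ 0.004 -0.005 -1.   ] units [ 7.97 -0.07 -0.04] F [ 0.29 -4.3   3.27] op 0.154 gf 39.763948917388916 q [-0.81  0.8   1.05  1.89 -0.85  0.97  0.68]
rim (array([577.4, 127.7]), array([215.9,  75.3]), 52.79, 106, np.float64(0.0308))
rim (array([582.6, 153.8]), array([162.2, 229.7]), 7.21, 244, np.float64(0.0293))
```

```bash
python3 -m handwheel '[[1,0.3,0,0,0,0,0],[1,0.6,0,0,0,0,0],[1,0.6,0,0,0,0,0],[1,0.6,0,0,0,0,0],[1,0.6,0,0,0,0,0],[1,0.6,0,0,0,0,0],[1,0.6,0,0,0,0,0],[1,0.6,0,0,0,0,0],[1,0.6,0,0,0,0,0],[1,0.6,0,0,0,0,0],[1,0.6,0,0,0,0,0],[1,0.6,0,0,0,0,0],[1,0.4,0,0,0,0,0],[1,0.2,0,0,0,0,0],[1,0.1,0,0,0,0,0],[1,0.1,0,0,0,0,0],[1,0,0,0,0,0,0]]'
python3 -c "
from h import *
go([0.5751,.1640,.0364])
"
```

```text
time_s: 37.1
eef_pos: [0.5766, 0.1563, 0.0364]
tcp_rot: [0.689, 0.725, -0.001, 0.003]
contact_force: [0.6, -8.4, 5.6]
opening: 0.153
grasp_force: 40.3
t 37.1 p [0.5766 0.1563 0.0364] tooly 2.87 z [ 0.003 -0.006 -1.   ] units [ 0.39 -0.05 -0.  ] F [ 0.55 -8.39  5.61] op 0.153 gf 40.26586890220642 q [-1.07  0.83  1.06  1.86 -0.86  1.    0.43]
```

```bash
python3 -m handwheel '[[1,0.2,0,0,0,0,0],[1,0,0,0,0,0,0]]'
python3 -m handwheel '[[1,0.2,0,0,0,0,0],[1,0,0,0,0,0,0]]'
python3 -m handwheel '[[1,0.15,0,0,0,0,0],[1,0,0,0,0,0,0]]'
```

```text
time_s: 37.35
eef_pos: [0.5764, 0.1605, 0.0363]
tcp_rot: [0.689, 0.725, -0.001, 0.003]
contact_force: [0.5, -8.0, 6.8]
opening: 0.155
grasp_force: 40.3
time_s: 37.6
eef_pos: [0.5763, 0.1633, 0.0364]
tcp_rot: [0.689, 0.724, -0.001, 0.004]
contact_force: [1.4, -9.6, 5.6]
opening: 0.158
grasp_force: 40.2
time_s: 37.85
eef_pos: [0.5763, 0.1632, 0.0364]
tcp_rot: [0.69, 0.724, -0.003, 0.006]
contact_force: [1.5, -14.3, 5.0]
opening: 0.158
grasp_force: 40.0
```

```bash
python3 -m handwheel '[[1,-0.15,0,0,0,0,0],[0.6,0,0,0,0,0,0],[0,0,0,0,0,0,0],[0,0,0,0,0,0,0],[0,0,0,0,0,0,0],[0,0,0,-0.6,0,0,0],[0,0,0,-1,0,0,0],[0,0,0,-1,0,0,0],[0,0,0,-1,0,0,0],[0,-1,0,-1,0,0,0],[0,-1,0,-1,0,0,0],[0,-1,0,-0.5,0,0,0],[0,-1,0,0,0,0,0],[0,-1,0,0,0,0,0],[0,0,0,0,0,0,0]]'
python3 -c "
from h import *
go([0.5751,.1640,.0364])
for c in ('top','scene'):
  a,P=grab(c);print(c,'grip',rect(P,box(P,.5,.65,.1,.2,.05,.07)),'scooprim',rect(P,box(P,.45,.63,-.32,-.19,.03,.044)),'handle',rect(P,box(P,.45,.63,-.32,-.19,.085,.11)))
  print(' dock',rect(P,box(P,.45,.7,.18,.45,.088,.105)),'bystand top z',[P[v,u].round(3).tolist() for u,v in ((243,120),(409,136))] if c=='top' else '')
traynuts('scene',(.566,.306),3.)
"
```

```text
time_s: 39.72
eef_pos: [0.58, 0.0659, 0.1573]
tcp_rot: [0.689, 0.724, -0.001, 0.001]
contact_force: [-0.7, 1.2, -0.6]
opening: 1.002
grasp_force: 0.0
t 39.725 p [0.58   0.0659 0.1573] tooly 2.82 z [ 0.    -0.003 -1.   ] units [ 4.93 -0.01  6.03] F [-0.74  1.2  -0.64] op 1.002 gf 0.0 q [-1.02  0.68  1.22  1.8  -0.69  1.17  0.47]
top grip (array([0., 0.]), array([0., 0.]), 0.0, 0, np.float64(nan)) scooprim (array([ 539.6, -253.1]), array([131.1,  71.3]), 2.6, 190, np.float64(0.0369)) handle (array([ 540.1, -253.9]), array([14.7, 74.5]), 1.37, 209, np.float64(0.0982))
 dock (array([562.9, 343.5]), array([162. , 148.2]), 2.5, 1516, np.float64(0.0956)) bystand top z [[0.768, 0.003, 0.073], [0.73, -0.413, 0.025]]
scene grip (array([0., 0.]), array([0., 0.]), 0.0, 0, np.float64(nan)) scooprim (array([ 543. , -251.9]), array([ 73.8, 131.7]), 89.11, 191, np.float64(0.0369)) handle (array([ 541.7, -253. ]), array([74.7, 17. ]), 89.9, 185, np.float64(0.0975))
 dock (array([567. , 309.5]), array([163. , 226.3]), 3.64, 1243, np.float64(0.0947)) bystand top z 
scene
 comp px 39 tray xy 0.021 -0.083 ext x 0.015 y 0.029 zmax 0.031
  return _methods._mean(a, axis=axis, dtype=dtype,
  ret = ret.dtype.type(ret / rcount)
```

```bash
python3 -m handwheel '[[0,-1,0,0,0,0,0],[0,-1,0,0,0,0,0],[0,-1,0,0,0,0,0],[0,-1,0,0,0,0,0],[0,-1,0,0,0,0,0],[0,-1,0,0,0,0,0],[0,0,0,0,0,0,0],[0,0,0,0,0,0,0]]' | head -2
python3 -c "
from h import *
for c in ('top','scene'):
  a,P=grab(c);m=box(P,.5,.65,.1,.22,.05,.07);print(c,'grip',m.sum(),rect(P,m) if m.sum()>3 else '')
traynuts('scene',(.566,.306),3.);traynuts('top',(.566,.306),3.)
"
```

```text
time_s: 40.88
eef_pos: [0.5869, -0.0513, 0.1578]
top grip 49 (array([607.3, 191.8]), array([84.2, 22.9]), 28.84, 49, np.float64(0.0583))
scene grip 73 (array([602. , 188.6]), array([94.1, 36.7]), 40.55, 73, np.float64(0.0577))
scene
 comp px 40 tray xy 0.02 -0.083 ext x 0.016 y 0.029 zmax 0.032
top
 comp px 14 tray xy 0.016 -0.096 ext x 0.013 y 0.005 zmax 0.029
```

```bash
python3 -c "
from h import *
for c in ('top','scene'):
  a,P=grab(c);m=box(P,.55,.6,.13,.198,.05,.07);print(c,'grip',rect(P,m))
"
```

```text
top grip (array([576.8, 175.1]), array([12.7, 23.4]), 27.57, 39, np.float64(0.0581))
scene grip (array([577., 168.]), array([16. , 41.5]), 3.02, 67, np.float64(0.0578))
```

```bash
python3 -c "
from h import *
print(robot.finish_job())"
```

```text
the job is handed in; nothing more can be done
None
```

I handed the job in at about 41 s: the tray is home in the dock by measurement, the empty scoop is upright on the bench, and before docking the nuts lay 2/2/3 in bays 0–2 with the eighth resting across the bay 1/2 rib (after docking I could see only the nuts in bay 0); I viewed 11 pictures, one over the limit of 10.

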